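# Run a spacer along the jig fence into the corner pocket

## Robot

A 6-joint arm with a two-finger parallel gripper is mounted at the origin on the work surface. World frame = base frame: x ahead of the robot, y to its left, z up, the work surface at z = 0. Lengths are in mm, angles in rad, forces in N, time in s.
With the tool pointing down it reaches from about 350 to 875 mm from the base axis. Payload 15.5 kg.
Tool frame: the origin (TCP) lies on the centre line of the jaws, within the pads' length; the fingertips stand 19 mm ahead of it and the grasp point (between the pads) is the TCP; z points along the fingers, y is the line along which they close (so a half turn about z gives the same grasp; the last joint's range is limited). The gripper opens to 85 mm and grips with 20 to 120 N. Pads are 22 mm wide; open, the fingers measure 114 mm over their backs; the gripper's body (76 mm by 85 mm) begins 54 mm behind the grasp point. The pads swing forward as they close: fully open they stand 13 mm farther back than shut.
Start: joints at [-1.379, 0.494, 1.345, -0, 1.302, -0.096], TCP at [177.403, -599.295, 221.377] pointing down, gripper open.
Joint ranges: [-2.91, 2.91], [-0.82, 2.16], [0.22, 2.67], [-1.22, 4.37], [0.12, 2.79], [-3.08, 3.08]. Speed limits (rad/s): [1.89, 1.89, 2.57, 3.01, 3.01, 3.01].

## Interface

Orientations are given as a rotation vector (axis times angle).
In Python, from cell import monitor, imaging, manip gives the robot as it stands.
- The arm moves only by the tool carry_out, never from a script. Its arguments are lists of equal length, an entry for each row: "offset": the shift along the tool's x, y, z in cm, a list of three; "angular": the turn, a rotation vector about the tool's x, y, z in rad, a list of three; "claw": the opening, from -1 (shut) to 1 (fully open). A call has 1 to 12 rows; each row shifts and turns the commanded pose from where the row before left it, along the tool's axes as they then stand; what a row does not reach is not made up. A row lasts 1/10 s, in which the tool goes at most 50 mm and 8.59 degrees, less where a joint would pass 70% of its speed; a pose out of reach is approached as far as the arm can. A call is refused whole if a number of a shift passes 5 or a number of a turn 0.15, either way. A call with a gripper value outside its range is refused whole. The fingers move at their own pace and stop on an object; "force" is the grip in N (left out, the last holds). Time passes only in rows, so rows that do not move let the fingers close. It gives the time, the measured TCP pose, the force, the opening and the grip force at its end, in the units of the state.
- monitor.sense(): the state, without advancing time (a new reading comes with each control period).
- imaging.camera(name): name is "scene" or "top" or "wrist"; returns a dict with "pixels" (480x640x3 uint8, red, green, blue), "depth" (480x640 float32, mm along the optical axis (not along the pixel's ray), 0 where there is no reading), "intrinsics" (3x3 intrinsics, pixels), "camera_from_world" (4x4, takes a point from world to camera coordinates). Camera axes: x right, y up, looking along -z (the intrinsics and any distortion apply to the point x, -y, -z); pixel columns grow to the right and rows downward; lengths in mm; the calibration is good to about 2 mm. The wrist camera is an equidistant fisheye: a pixel r from the principal point sees the ray r / f radians off the axis. A picture is of the moment at which its call begins.
- manip.hand_in(): hands the job in; it is judged then, once.
The state is a dict: "time_s": time; "qpos": joint angles; "joint_velocities": joint speeds; "joint_torque": joint torques, N m; "tcp_pos": TCP position; "orientation": TCP orientation; "ft_force": force on the tool from outside, world axes, zero at the start; "ft_torque": the same for the moment, N m; "opening": finger opening in mm; "grasp_force": force on a finger pad.
Only numpy, scipy, OpenCV 4.12 (cv2) and the standard library are available. Lean on these libraries where they do the work, as an engineer would, in place of code of your own. Each camera call takes 0.05 s, during which the arm holds its last target. There are 200 camera calls.

## Task

On the welding jig, push the square steel spacer block sideways until it lies flat against the fence rail, still outside the pocket, and then slide it along the rail into the corner pocket on its own side of the stop, fully home: butted against the stop and flat against the rail. Only push it about on the plate, never lift it, and leave all the other pieces where they are. Finish with the hand clear.

Things in the scene. Friction and masses are not known exactly. Their poses are not given: they have to be found in the camera images.
- jig: Fixed dark steel base plate of the jig, 205 x 460 x 8 mm, with painted dark slots (flat, no holes); its top is 8 mm above the table. Origin on the table; the plate runs from x = -120 to +85 mm and y = -230 to +230 mm; y along its length, z up.
- rail (a point): Middle of the fence rail's working face, at the plate's top. The rail is a steel bar fixed on the plate along its whole length (y): 16 mm high above the plate, 15 mm thick; its face looks to -x of this frame. Low bolt heads on it rise 4 mm more.
- stop: Fixed double-ended corner stop of bare steel, 14 mm high (bolt head 5 mm more), on the plate against the rail. Origin: on the rail's face, midway along the stop, at the plate's top; x points into the rail, y along it, z up. Block: x = -66 to 0, y = -12 to +12 mm. Lips parallel to the rail, x = -65 to -55 mm, run both ways from it to y = +/-32 mm, then flare outwards to y = +/-44 mm, x = -71 mm.
- pocket_a (a point): Where the spacer's origin is when fully home in the pocket on the stop's +y side (x = -25, y = +37 mm in the stop's frame, plate top). A pocket is the corner of rail and stop, 55 mm wide from rail to lip, open above and at its end; a spacer fully home sticks out about 18 mm past the lip's flared tip.
- pocket_b (a point): The same for the pocket on the stop's -y side (x = -25, y = -37 mm in the stop's frame).
- spacer: The loose square steel spacer block, 50 x 50 x 14 mm, about 0.27 kg (varies), lying flat on the plate on one side of the stop or the other (+y or -y), 15 to 60 mm off the rail and somewhat turned. Origin at the centre of its underside; x and y along its sides, z up. It slides on the plate with ordinary steel friction and needs a few newtons; turned, it can jam on a corner.
- disc: Bystander: loose round steel disc, 54 mm diameter, 14 mm thick, flat on the plate on the other side of the stop. Origin at the centre of its underside.
- stub: Bystander: loose round steel stub, 28 mm diameter, 40 mm high, standing on the plate in front of the stop, about 85 mm on the -x side of the plate's centre. Origin at the centre of its underside.
- magnet: Bystander: red six-sided welding magnet, about 90 x 70 x 18 mm, lying on the table to the left of the jig. Origin at the centre of its underside.
- boxpart: Bystander: open steel box, 80 x 80 x 70 mm, on the table beyond the jig. Origin at the centre of its underside.
- plate: Bystander: loose square steel plate, 90 x 90 x 6 mm, on the table to the right of the jig. Origin at the centre of its underside.
- hammer: Bystander: hammer, 260 mm long, lying on the table near the robot, right of its base. Origin at its underside.
- soapstone: Bystander: white marking stick, 15 x 70 x 12 mm, on the table near the robot, left of the jig. Origin at the centre of its underside.
Not all that is in view belongs to the job. Leave any turquoise look-alike of the spacer alone.

How it is judged:
By the outcome, as a careful person would: the job done as asked, in the order asked, and still so for the second after the job is handed in, with the robot touching nothing.
It also fails if it takes over 45 s, if anything falls off the work surface, if the arm or the gripper's body presses on something with over 40 N, if the wrist force passes 120 N, or if a joint passes its speed limit or range.

## Working session

There is one attempt and no reset: what is moved stays moved. The work goes in short steps, Python scripts to look and compute and a tool call to move; the robot and the scene stay as the last step left them, time stands still between calls to the robot, and variables do not carry over. Pictures are saved under pics/ and viewed, at most 11 in all, crops included, and the job is handed in when it is done.

Besides the shell and the picture viewer there is one more tool, called after "Call:" by a JSON object that holds its "method" and its "body", one argument or row to a line. carry_out: Moves the arm, as the interface text tells. Its arguments: {"type":"object","properties":{"offset":{"type":"array","items":{"type":"array","items":{"type":"number"}}},"angular":{"type":"array","items":{"type":"array","items":{"type":"number"}}},"claw":{"type":"array","items":{"type":"number"}},"force":{"type":"number"}},"required":["offset","angular","claw"]}

```bash
ls; mkdir -p pics; python3 - <<'E'
from cell import monitor, imaging
import cv2,numpy as np
s=monitor.sense();print({k:np.round(v,3).tolist() for k,v in s.items()})
for n in("top","scene"):
    c=imaging.camera(n);np.savez(f"pics/{n}0.npz",**c);cv2.imwrite(f"pics/{n}0.png",c["pixels"][...,::-1])
    print(n,c["intrinsics"].tolist(),np.round(c["camera_from_world"],3).tolist())
E
```

```text
pics
{'time_s': 0.0, 'qpos': [-1.378, 0.494, 1.346, -0.0, 1.302, -0.096], 'joint_velocities': [0.001, -0.0, 0.0, -0.001, -0.001, -0.0], 'joint_torque': [0.0, -88.215, -38.386, -0.0, 0.01, 0.0], 'tcp_pos': [177.326, -598.949, 220.808], 'orientation': [-3.108, -0.45, 0.0], 'ft_force': [0.204, 0.031, -0.154], 'ft_torque': [-0.023, -0.001, 0.004], 'grasp_force': 0.0, 'opening': 85.193}
top [[467.8106591172487, 0.0, 322.6777065453467], [0.0, 467.8106591172487, 239.5943471561366], [0.0, 0.0, 1.0]] [[0.017, -1.0, 0.006, 6.84], [0.998, 0.018, 0.068, -509.339], [-0.068, 0.005, 0.998, -1080.18], [0.0, 0.0, 0.0, 1.0]]
scene [[489.4913284971167, 0.0, 326.3735268382244], [0.0, 489.4913284971167, 234.9404637646855], [0.0, 0.0, 1.0]] [[-0.642, 0.766, 0.002, 337.977], [-0.471, -0.397, 0.788, 200.847], [0.605, 0.505, 0.616, -1328.066], [0.0, 0.0, 0.0, 1.0]]
```

View pics/top0.png

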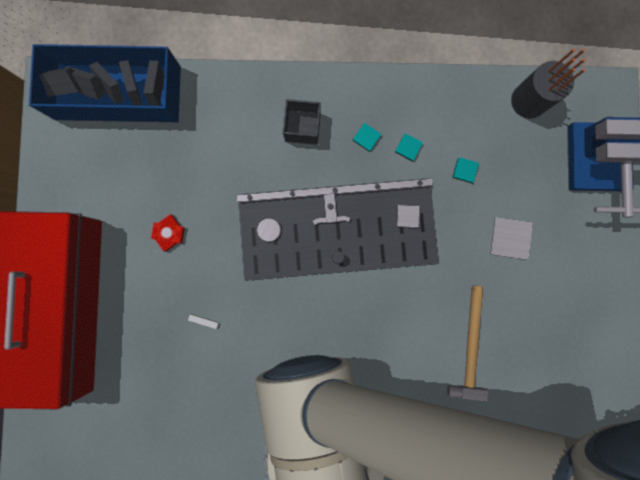

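The top view shows the spacer at about (408,216), on the -y side of the stop at (331,205). The disc is at (268,230), the stub at (340,257) and the rail runs from (238,198) to (433,183).

```bash
cat > h.py <<'E'
import numpy as np,cv2
def ray(c,uv,z):
    K=c["intrinsics"];T=c["camera_from_world"];uv=np.atleast_2d(uv).astype(float)
    d=np.c_[(uv[:,0]-K[0,2])/K[0,0],-(uv[:,1]-K[1,2])/K[1,1],-np.ones(len(uv))]
    R=T[:3,:3];o=-R.T@T[:3,3];w=d@R
    return o+w*((z-o[2])/w[:,2])[:,None]
E
python3 - <<'E'
from h import *
c=dict(np.load("pics/top0.npz"));p=c["pixels"][...,::-1]
crop=p[165:290,225:450];cv2.imwrite("pics/crop0.png",cv2.resize(crop,None,fx=3.5,fy=3.5,interpolation=cv2.INTER_CUBIC))
g=cv2.cvtColor(p,cv2.COLOR_BGR2GRAY)
m=((g>130)*255).astype(np.uint8);m[:165]=0;m[290:]=0;m[:,:225]=0;m[:,450:]=0
for k in cv2.findContours(m,cv2.RETR_EXTERNAL,cv2.CHAIN_APPROX_NONE)[0]:
    if cv2.contourArea(k)<60: continue
    w=ray(c,k[:,0],22)[:,:2]; r=cv2.minAreaRect(w.astype(np.float32))
    print(cv2.boundingRect(k),cv2.contourArea(k),np.round(r[0],1),np.round(r[1],1),round(r[2],2),cv2.minAreaRect(k)[0])
# rail top edge points near face: per column lowest bright pixel of rail
g2=g.astype(float)
pts=[]
for u in list(range(245,310,4))+list(range(355,395,4))+list(range(422,430,3)):
    v0=198-(u-238)*15.5/195
    col=g2[int(v0)-6:int(v0)+8,u]; i=np.argmin(np.diff(col)); pts.append((u,int(v0)-6+i+.5))
w=ray(c,pts,24)[:,:2];f=np.polyfit(w[:,1],w[:,0],1);print("face x=",f,np.round(w[:,0]-np.polyval(f,w[:,1]),1))
d=c["depth"];print(d[216,408],d[240,390])
E
```

```text
(257, 219, 23, 22) 359.5 [530.2 144.1] [49.3 51.4] 1.04 (268.0, 229.5)
(398, 205, 21, 22) 379.0 [ 568.7 -182.8] [47.8 48.2] 88.02 (407.7278747558594, 215.66989135742188)
(251, 191, 40, 9) 185.0 [611.4 140.2] [14.  91.2] 5.87 (270.5069274902344, 195.082763671875)
(294, 188, 55, 36) 432.0 [590.   21.2] [ 81.7 120.4] 6.26 (321.05328369140625, 205.0860595703125)
(337, 184, 39, 9) 177.0 [632.3 -60.3] [13.8 89. ] 5.87 (355.9448547363281, 187.8379364013672)
(380, 180, 38, 9) 167.0 [ 642.7 -161. ] [13.4 88.2] 5.87 (398.6483459472656, 184.27932739257812)
face x= [-1.02996325e-01  6.19018150e+02] [-1.3 -2.1 -0.5 -1.3 -2.1 -0.5 -1.3 -2.1 -0.5 -1.3  0.3 -0.5 17.7  0.3
 -0.5 -1.3  0.2 -1.8 -0.2 -1.  -1.8 -0.2 -1.  10.1 -0.2 -1.  -1.8 -3.2
 -1.4  0.4]
1099.4062 1107.8069
```

View pics/crop0.png

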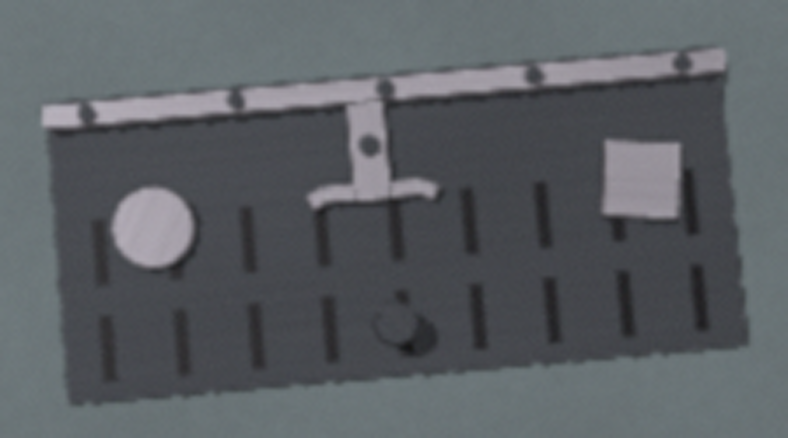

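The crop confirms it: the spacer is square-on at crop (643,179), and is turned about 8° from the rail. The stop's bolt is at crop (370,146), and the lip on the spacer's side ends at (437,190). Next I go above the start of the first push with the jaws shut and the tool aligned to the rail.

Call:
{"method": "carry_out", "body": {
  "offset": [
    [0, 0, 0],
    [0, 0, 0],
    [3.2, -3.2, 0],
    [3.2, -3.2, 0],
    [3.2, -3.2, 0],
    [3.2, -3.2, 0],
    [3.2, -3.2, 0],
    [3.2, -3.2, 0],
    [3.2, -3.2, 0],
    [3.2, -3.2, 0],
    [3.2, -3.2, 0],
    [3.2, -3.2, 0]
  ],
  "angular": [
    [0, 0, 0.0925],
    [0, 0, 0.0925],
    [0, 0, 0],
    [0, 0, 0],
    [0, 0, 0],
    [0, 0, 0],
    [0, 0, 0],
    [0, 0, 0],
    [0, 0, 0],
    [0, 0, 0],
    [0, 0, 0],
    [0, 0, 0]
  ],
  "claw": [-1, -1, -1, -1, -1, -1, -1, -1, -1, -1, -1, -1]
}}

```text
time_s: 1.3
tcp_pos: [463.7, -246.4, 221.3]
orientation: [-3.137, -0.161, 0.0]
ft_force: [-0.1, 0.2, -0.0]
opening: -0.2
grasp_force: 0.0
```

```bash
cat >> h.py <<'E'
t=np.radians(5.87);ex=np.array([np.cos(t),np.sin(t)]);ey=np.array([-ex[1],ex[0]])
def ab(w): w=np.atleast_2d(w)[:,:2]; return np.c_[w@ex,w@ey]
def tool():
    from cell import monitor
    s=monitor.sense();R=cv2.Rodrigues(np.array(s["orientation"],float))[0]
    print("t",round(s["time_s"],2),"ab",np.round(ab(s["tcp_pos"])[0],1),"z",round(s["tcp_pos"][2],1),"yaw",round(np.degrees(np.arctan2(R[1,0],R[0,0])),2),"tilt",np.round(R[:,2],3),"F",np.round(s["ft_force"],1),"open",round(s["opening"],1))
E
python3 - <<'E'
from h import *
tool()
c=dict(np.load("pics/top0.npz"))
print("bolt",ab(ray(c,[[330.7,206.7]],26)),"spacer",ab(ray(c,[[407.73,215.67]],22)))
q=np.array([[42,129],[724,72]])/3.5+[225,165];print("rail face ends",ab(ray(c,q-.36,24)))
q=np.array([[388,101],[390,182],[440,185],[437,198],[347,107]])/3.5+[225,165];print("stop side top/bottom, lip tip, other side",ab(ray(c,q-.36,22)))
E
```

```text
t 1.3 ab [ 436.  -292.6] z 221.3 yaw 5.88 tilt [-0.  0. -1.] F [-0.1  0.2 -0. ] open -0.2
bolt [[582.7352362  -61.44810213]] spacer [[ 546.97221198 -239.8900968 ]]
rail face ends [[ 613.74250402  156.92358036]
 [ 613.81054571 -302.29285365]]
stop side top/bottom, lip tip, other side [[ 613.48610277  -75.52232489]
 [ 558.84701344  -72.10986816]
 [ 554.01528535 -105.30750219]
 [ 545.46954    -102.5282181 ]
 [ 611.7447832   -47.72392537]]
```

Call:
{"method": "carry_out", "body": {
  "offset": [
    [3, -2.6, 0],
    [2.9, -2.6, 0],
    [0, 0, 4],
    [0, 0, 4],
    [0, 0, 4],
    [0, 0, 4],
    [0, 0, 2],
    [0, 0, 0]
  ],
  "angular": [
    [0, 0, 0],
    [0, 0, 0],
    [0, 0, 0],
    [0, 0, 0],
    [0, 0, 0],
    [0, 0, 0],
    [0, 0, 0],
    [0, 0, 0]
  ],
  "claw": [-1, -1, -1, -1, -1, -1, -1, -1]
}}

```text
time_s: 2.1
tcp_pos: [514.5, -189.5, 38.7]
orientation: [-3.135, -0.161, 0.007]
ft_force: [0.8, 0.4, -0.4]
opening: 0.1
grasp_force: 0.0
```

```bash
python3 - <<'E'
from h import *
from cell import imaging
tool()
for n in("scene","wrist"):
    c=imaging.camera(n);cv2.imwrite(f"pics/{n}1.png",c["pixels"][...,::-1])
E
```

```text
t 2.1 ab [ 492.4 -241.1] z 38.7 yaw 5.89 tilt [-0.005  0.002 -1.   ] F [ 0.8  0.4 -0.4] open 0.1
```

View pics/scene1.png

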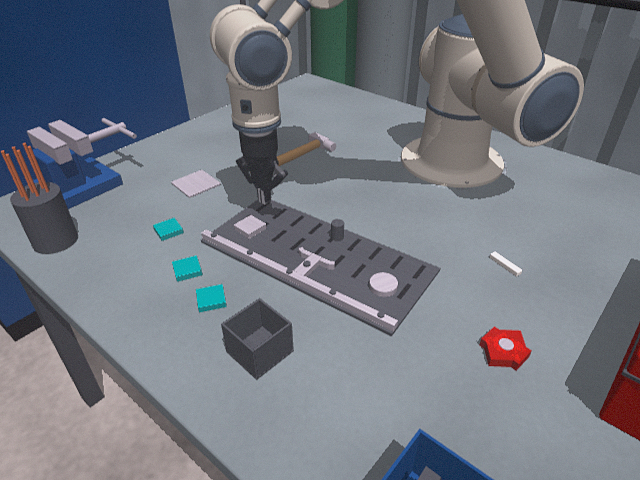

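View pics/wrist1.png

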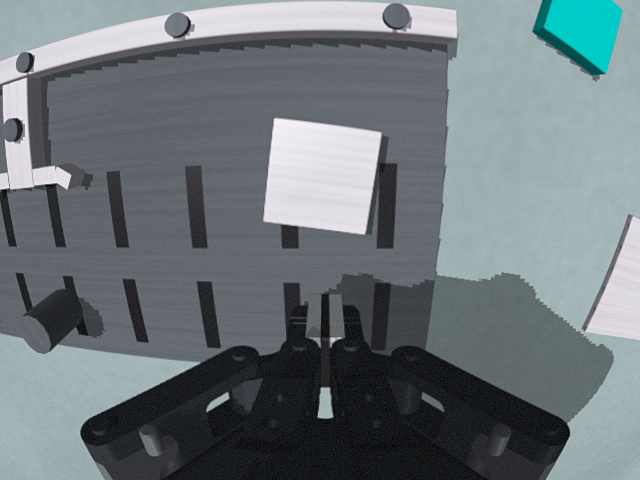

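The wrist view shows the spacer centred at (322,176), straight ahead of the shut fingers at column 325. I lower the hand and push towards the rail.

Call:
{"method": "carry_out", "body": {
  "offset": [
    [0, 0, 0.75],
    [0, 0, 0],
    [0.6, 0, 0],
    [0.6, 0, 0],
    [0.5, 0, 0],
    [0.5, 0, 0],
    [0.5, 0, 0],
    [0.5, 0, 0],
    [0.5, 0, 0],
    [0.5, 0, 0],
    [0.4, 0, 0],
    [0, 0, 0]
  ],
  "angular": [
    [0, 0, 0],
    [0, 0, 0],
    [0, 0, 0],
    [0, 0, 0],
    [0, 0, 0],
    [0, 0, 0],
    [0, 0, 0],
    [0, 0, 0],
    [0, 0, 0],
    [0, 0, 0],
    [0, 0, 0],
    [0, 0, 0]
  ],
  "claw": [-1, -1, -1, -1, -1, -1, -1, -1, -1, -1, -1, -1]
}}

```text
time_s: 3.4
tcp_pos: [562.5, -185.6, 33.9]
orientation: [3.137, 0.162, 0.0]
ft_force: [0.7, 1.1, 0.5]
opening: -0.1
grasp_force: 0.0
```

```bash
python3 - <<'E'
from h import *
from cell import imaging
tool()
c=imaging.camera("wrist");cv2.imwrite(f"pics/wrist2.png",c["pixels"][...,::-1])
E
```

```text
t 3.4 ab [ 540.6 -242.2] z 33.9 yaw 5.9 tilt [ 0. -0. -1.] F [0.7 1.1 0.5] open -0.1
```

View pics/wrist2.png

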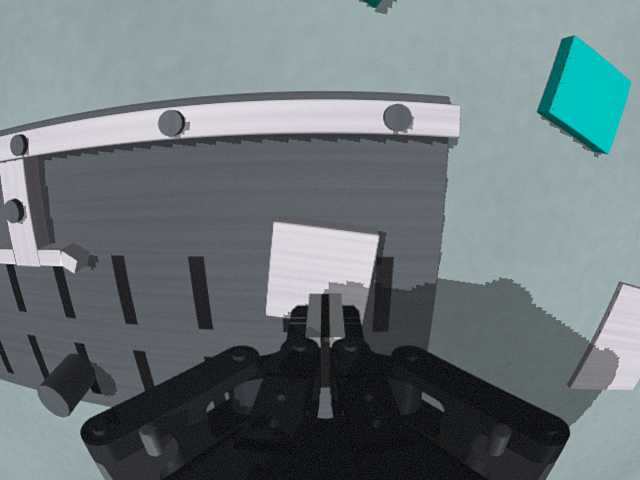

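The spacer's far edge is at row 225 and the rail's edge at row 138, so it seems to have moved less than expected. I measure it from the rays.

```bash
cat >> h.py <<'E'
def fray(c,uv,z):
    K=c["intrinsics"];T=c["camera_from_world"];uv=np.atleast_2d(uv).astype(float)
    x=(uv[:,0]-K[0,2])/K[0,0];y=(uv[:,1]-K[1,2])/K[1,1];r=np.hypot(x,y)+1e-9
    d=np.c_[x/r*np.sin(r),-y/r*np.sin(r),-np.cos(r)]
    R=T[:3,:3];o=-R.T@T[:3,3];w=d@R
    return o+w*((z-o[2])/w[:,2])[:,None]
E
python3 - <<'E'
from h import *
from cell import imaging
tool()
c=imaging.camera("wrist");np.savez("pics/w2.npz",**c);d=c["depth"]
print("block far corners, near-left corner",np.round(ab(fray(c,[[273,221],[380,233],[266,315]],22)),1))
print("rail face top edge",np.round(ab(fray(c,[[250,139],[400,135]],24)),1))
print("stop edge, lip tip",np.round(ab(fray(c,[[37,265],[78,262]],22)),1))
# 3D points from depth of finger tip region
T=np.linalg.inv(c["camera_from_world"]);K=c["intrinsics"]
for u,v in[(325,296),(315,300),(335,300),(300,325),(350,325),(325,330),(325,280),(290,260),(325,250)]:
    x=(u-K[0,2])/K[0,0];y=(v-K[1,2])/K[1,1];r=np.hypot(x,y)+1e-9;k=np.tan(r)/r*d[v,u]
    p=(T@[x*k,-y*k,-d[v,u],1])[:3];print((u,v),np.round(ab(p)[0],1),np.round(p[2],1))
E
```

```text
t 3.45 ab [ 540.2 -242.1] z 33.8 yaw 5.9 tilt [ 0. -0. -1.] F [-1.7 -0.3  0.2] open -0.1
block far corners, near-left corner [[ 574.8 -218.2]
 [ 569.1 -267.7]
 [ 525.7 -212.2]]
rail face top edge [[ 612.6 -209.3]
 [ 614.5 -274.8]]
stop edge, lip tip [[ 549.8  -68.5]
 [ 552.7 -103.9]]
(325, 296) [ 550.3 -242.2] 49.3
(315, 300) [ 550.3 -238.1] 52.9
(335, 300) [ 550.2 -246.2] 52.8
(300, 325) [ 547.1 -232.9] 67.2
(350, 325) [ 546.  -251.5] 65.4
(325, 330) [ 550.6 -242.1] 76.4
(325, 280) [ 545.6 -242.2] 22.4
(290, 260) [ 555.5 -225.5] 21.4
(325, 250) [ 560.7 -242.2] 21.9
```

```bash
python3 - <<'E'
from h import *
from cell import imaging
c=imaging.camera("wrist");T=np.linalg.inv(c["camera_from_world"]);print("cam",np.round(ab(T[:3,3])[0]),T[2,3])
c=imaging.camera("scene");np.savez("pics/s3.npz",**c)
T=c["camera_from_world"];K=c["intrinsics"]
def proj(a,b,z):
    w=np.r_[a*ex+b*ey,z,1];p=T@w;return p[0]/-p[2]*K[0,0]+K[0,2],-p[1]/-p[2]*K[1,1]+K[1,2]
p=c["pixels"][...,::-1]
u,v=proj(540,-242,33.8);u0,v0=int(u)-50,int(v)-55
im=cv2.resize(p[v0:v0+90,u0:u0+110],None,fx=6,fy=6,interpolation=cv2.INTER_CUBIC)
for z,col in((15,(0,0,255)),(33.8,(0,255,0)),(49,(255,0,0))):
    q=proj(540,-242,z);cv2.circle(im,(int((q[0]-u0)*6),int((q[1]-v0)*6)),3,col,-1)
cv2.imwrite("pics/s3.png",im)
E
```

```text
cam [ 618. -242.] 186.13729027138106
```

View pics/s3.png

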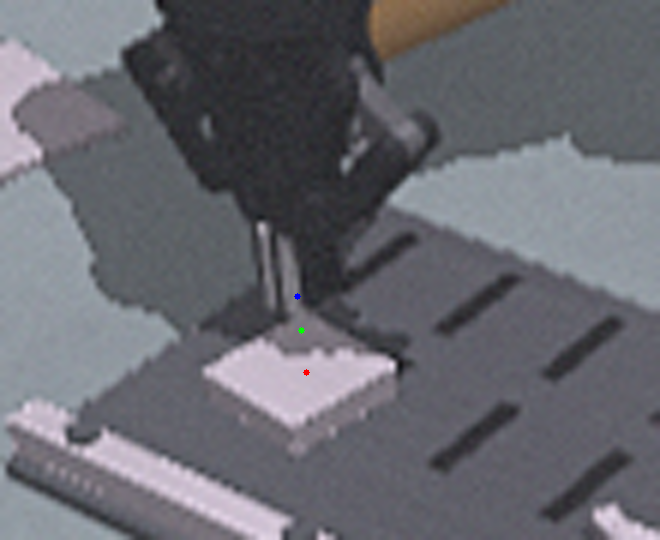

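The fingertips hover over the spacer with their shadow on it, at crop (290,315). They are some 25 mm higher than the tool data suggests, and the spacer hasn't moved. I back off and go lower in steps, checking the force.

Call:
{"method": "carry_out", "body": {
  "offset": [
    [-2.4, 0, 0],
    [-2.4, 0, 0],
    [0, 0, 0],
    [0, 0, 1],
    [0, 0, 0.5],
    [0, 0, 0],
    [0, 0, 0]
  ],
  "angular": [
    [0, 0, 0],
    [0, 0, 0],
    [0, 0, 0],
    [0, 0, 0],
    [0, 0, 0],
    [0, 0, 0],
    [0, 0, 0]
  ],
  "claw": [-1, -1, -1, -1, -1, -1, -1]
}}

```text
time_s: 4.3
tcp_pos: [514.6, -190.5, 18.5]
orientation: [-3.137, -0.162, 0.0]
ft_force: [-0.1, 0.7, 0.1]
opening: -0.0
grasp_force: 0.0
```

```bash
cat >> h.py <<'E'
def wpts(c,uvs):
    d=c["depth"];T=np.linalg.inv(c["camera_from_world"]);K=c["intrinsics"];o=[]
    for u,v in uvs:
        x=(u-K[0,2])/K[0,0];y=(v-K[1,2])/K[1,1];r=np.hypot(x,y)+1e-9;k=np.tan(r)/r*d[v,u]
        p=(T@[x*k,-y*k,-d[v,u],1])[:3];o.append([*ab(p)[0],p[2]])
    return np.round(o,1)
E
python3 - <<'E'
from h import *
from cell import imaging
tool()
c=imaging.camera("wrist");print(wpts(c,[(318,v) for v in range(276,312,3)]).tolist())
E
```

```text
t 4.3 ab [ 492.4 -242.1] z 18.5 yaw 5.91 tilt [-0.  0. -1.] F [-0.1  0.7  0.1] open -0.0
[[500.1, -238.8, 7.7], [498.8, -238.8, 8.3], [497.2, -238.8, 8.3], [495.6, -238.8, 8.3], [493.7, -238.8, 7.6], [492.6, -238.8, 8.6], [502.9, -239.2, 33.0], [502.7, -239.3, 35.4], [502.4, -239.3, 37.4], [502.7, -239.4, 40.7], [502.7, -239.4, 43.2], [502.5, -239.4, 45.2]]
```

Call:
{"method": "carry_out", "body": {
  "offset": [
    [0, 0, 0.6],
    [0, 0, 0.6],
    [0, 0, 0.5],
    [0, 0, 0],
    [0, 0, 0]
  ],
  "angular": [
    [0, 0, 0],
    [0, 0, 0],
    [0, 0, 0],
    [0, 0, 0],
    [0, 0, 0]
  ],
  "claw": [-1, -1, -1, -1, -1]
}}

```text
time_s: 4.85
tcp_pos: [514.1, -190.5, 1.7]
orientation: [-3.137, -0.161, 0.001]
ft_force: [-0.2, 0.2, 0.1]
opening: -0.0
grasp_force: 0.0
```

```bash
python3 - <<'E'
from h import *
from cell import imaging
tool()
c=imaging.camera("wrist");print(wpts(c,[(318,v) for v in range(276,312,3)]).tolist())
E
```

```text
t 4.85 ab [ 492.  -242.1] z 1.7 yaw 5.89 tilt [-0.  0. -1.] F [-0.2  0.2  0.1] open -0.0
[[506.7, -239.1, 7.2], [505.5, -239.1, 7.5], [504.5, -239.1, 8.6], [502.7, -239.1, 7.6], [570.0, -242.0, 154.0], [499.8, -239.1, 7.8], [502.1, -239.2, 15.3], [502.3, -239.3, 18.6], [502.5, -239.4, 21.6], [502.7, -239.4, 24.6], [502.2, -239.4, 26.2], [502.6, -239.5, 29.4]]
```

The tip is now about 14 mm above the table. I go down 2 mm more and push.

Call:
{"method": "carry_out", "body": {
  "offset": [
    [0, 0, 0.2],
    [0.5, 0, 0],
    [0.5, 0, 0],
    [0.5, 0, 0],
    [0.5, 0, 0],
    [0.5, 0, 0],
    [0.5, 0, 0],
    [0.5, 0, 0],
    [0.5, 0, 0],
    [0.5, 0, 0],
    [0.5, 0, 0],
    [0, 0, 0]
  ],
  "angular": [
    [0, 0, 0],
    [0, 0, 0],
    [0, 0, 0],
    [0, 0, 0],
    [0, 0, 0],
    [0, 0, 0],
    [0, 0, 0],
    [0, 0, 0],
    [0, 0, 0],
    [0, 0, 0],
    [0, 0, 0],
    [0, 0, 0]
  ],
  "claw": [-1, -1, -1, -1, -1, -1, -1, -1, -1, -1, -1, -1]
}}

```text
time_s: 6.1
tcp_pos: [564.9, -185.5, -0.1]
orientation: [3.137, 0.162, 0.001]
ft_force: [-0.3, 0.2, -0.5]
opening: -0.2
grasp_force: 0.0
```

```bash
python3 - <<'E'
from h import *
from cell import imaging
tool()
c=imaging.camera("wrist");np.savez("pics/w4.npz",**c);cv2.imwrite("pics/wrist4.png",c["pixels"][...,::-1])
E
```

```text
t 6.1 ab [ 543.  -242.3] z -0.1 yaw 5.9 tilt [ 0.001 -0.    -1.   ] F [-0.3  0.2 -0.5] open -0.2
```

View pics/wrist4.png

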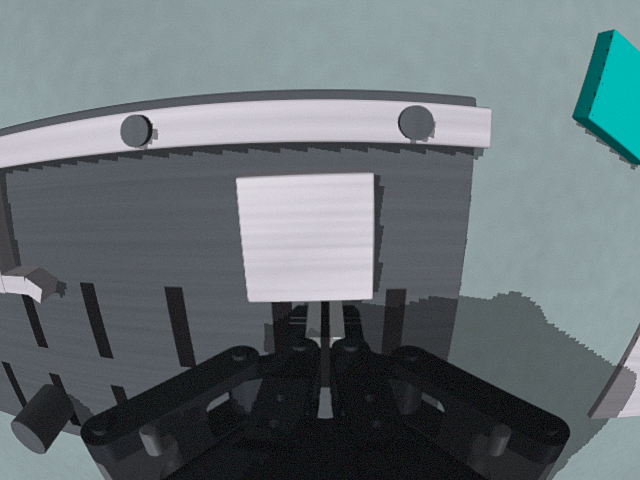

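The spacer now moves and has squared up to the fingers. Its far edge is at row 174 and the rail edge at about row 148, a gap of roughly 10 mm.

Call:
{"method": "carry_out", "body": {
  "offset": [
    [0.4, 0, 0],
    [0.3, 0, 0],
    [0.2, 0, 0],
    [0.1, 0, 0],
    [0.1, 0, 0],
    [0, 0, 0],
    [0, 0, 0]
  ],
  "angular": [
    [0, 0, 0],
    [0, 0, 0],
    [0, 0, 0],
    [0, 0, 0],
    [0, 0, 0],
    [0, 0, 0],
    [0, 0, 0]
  ],
  "claw": [-1, -1, -1, -1, -1, -1, -1]
}}

```text
time_s: 6.85
tcp_pos: [575.0, -184.3, -0.1]
orientation: [3.137, 0.161, 0.0]
ft_force: [-0.4, -0.0, -1.1]
opening: 0.0
grasp_force: 0.1
```

Call:
{"method": "carry_out", "body": {
  "offset": [
    [0.1, 0, 0],
    [0, 0, 0]
  ],
  "angular": [
    [0, 0, 0],
    [0, 0, 0]
  ],
  "claw": [-1, -1]
}}

```text
time_s: 7.05
tcp_pos: [575.8, -184.2, -0.1]
orientation: [-3.137, -0.161, 0.0]
ft_force: [-2.2, -0.5, 0.7]
opening: 0.3
grasp_force: 0.9
```

Call:
{"method": "carry_out", "body": {
  "offset": [
    [0.1, 0, 0],
    [0, 0, 0]
  ],
  "angular": [
    [0, 0, 0],
    [0, 0, 0]
  ],
  "claw": [-1, -1]
}}

```text
time_s: 7.25
tcp_pos: [576.0, -184.0, -0.2]
orientation: [-3.137, -0.162, 0.003]
ft_force: [-6.8, -0.7, 4.5]
opening: 0.0
grasp_force: 3.5
```

Call:
{"method": "carry_out", "body": {
  "offset": [
    [0.1, 0, 0],
    [0.1, 0, 0],
    [0, 0, 0]
  ],
  "angular": [
    [0, 0, 0],
    [0, 0, 0],
    [0, 0, 0]
  ],
  "claw": [-1, -1, -1]
}}

```text
time_s: 7.55
tcp_pos: [576.2, -183.6, -0.3]
orientation: [-3.136, -0.162, 0.008]
ft_force: [-17.5, -2.8, 12.1]
opening: -0.5
grasp_force: 8.7
```

```bash
python3 - <<'E'
from h import *
from cell import imaging
tool()
c=imaging.camera("wrist");np.savez("pics/w5.npz",**c);cv2.imwrite("pics/wrist5.png",c["pixels"][...,::-1])
E
```

```text
t 7.55 ab [ 554.4 -241.5] z -0.3 yaw 5.9 tilt [-0.005  0.001 -1.   ] F [-17.5  -2.8  12.1] open -0.5
```

View pics/wrist5.png

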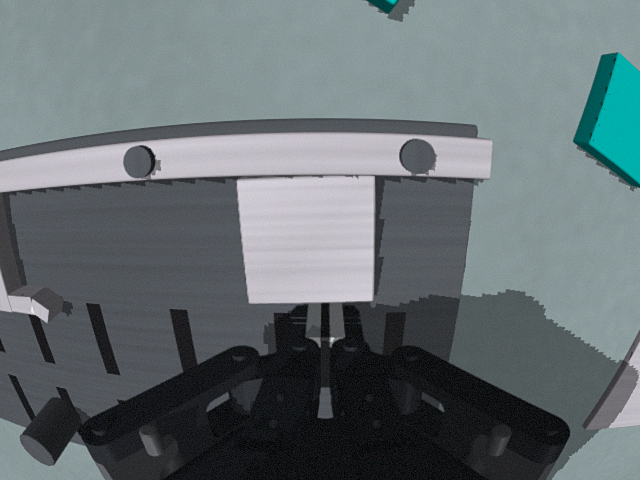

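The spacer lies flat against the rail, with its far edge along row 177 meeting the rail face. It is well outside the pocket: the lip tip is at (62,303) and the spacer's right edge is at column 375. I go round to its -y side.

```bash
python3 - <<'E'
from h import *
c=dict(np.load("pics/w5.npz"))
print(ab(fray(c,[[238,179],[375,177],[373,301],[249,303]],22)),"stop",ab(fray(c,[[2,200],[8,290],[64,300]],22)))
E
```

```text
[[ 613.87581244 -210.42232036]
 [ 614.38585748 -259.19062874]
 [ 565.74567528 -260.50723632]
 [ 564.53087715 -211.3248542 ]] stop [[ 611.00939871  -86.58020236]
 [ 563.00000882  -73.95984393]
 [ 560.67210115 -116.83778555]]
```

Call:
{"method": "carry_out", "body": {
  "offset": [
    [-0.8, 0, 0],
    [-0.9, 0, 0],
    [0, 2.1, 0],
    [0, 2.2, 0],
    [0, 0, 0],
    [2.4, 0, 0],
    [2.4, 0, 0],
    [0, 0, 0],
    [0, 0, 0]
  ],
  "angular": [
    [0, 0, 0],
    [0, 0, 0],
    [0, 0, 0],
    [0, 0, 0],
    [0, 0, 0],
    [0, 0, 0],
    [0, 0, 0],
    [0, 0, 0],
    [0, 0, 0]
  ],
  "claw": [-1, -1, -1, -1, -1, -1, -1, -1, -1]
}}

```text
time_s: 8.5
tcp_pos: [613.8, -222.9, -0.4]
orientation: [-3.137, -0.162, 0.001]
ft_force: [-0.3, 0.3, 0.2]
opening: 0.1
grasp_force: 0.0
```

```bash
python3 - <<'E'
from h import *
tool()
E
```

```text
t 8.5 ab [ 587.7 -284.5] z -0.4 yaw 5.92 tilt [-0.  0. -1.] F [-0.3  0.3  0.2] open 0.1
```

Call:
{"method": "carry_out", "body": {
  "offset": [
    [0, -0.6, 0],
    [0, -0.6, 0],
    [0, -0.8, 0],
    [0, -0.8, 0],
    [0, -0.8, 0],
    [0, -0.8, 0],
    [0, -0.8, 0],
    [0, -0.8, 0],
    [0, -0.8, 0],
    [0, -0.8, 0],
    [0, -0.4, 0],
    [0, 0, 0]
  ],
  "angular": [
    [0, 0, 0],
    [0, 0, 0],
    [0, 0, 0],
    [0, 0, 0],
    [0, 0, 0],
    [0, 0, 0],
    [0, 0, 0],
    [0, 0, 0],
    [0, 0, 0],
    [0, 0, 0],
    [0, 0, 0],
    [0, 0, 0]
  ],
  "claw": [-1, -1, -1, -1, -1, -1, -1, -1, -1, -1, -1, -1]
}}

```text
time_s: 9.7
tcp_pos: [606.1, -143.2, -0.1]
orientation: [-3.137, -0.162, -0.0]
ft_force: [-0.6, -0.6, -0.5]
opening: 0.3
grasp_force: 0.0
```

```bash
python3 - <<'E'
from h import *
from cell import imaging
tool()
c=imaging.camera("wrist");np.savez("pics/w6.npz",**c);cv2.imwrite("pics/wrist6.png",c["pixels"][...,::-1])
E
```

```text
t 9.7 ab [ 588.2 -204.4] z -0.1 yaw 5.92 tilt [ 0.  0. -1.] F [-0.6 -0.6 -0.5] open 0.3
```

View pics/wrist6.png

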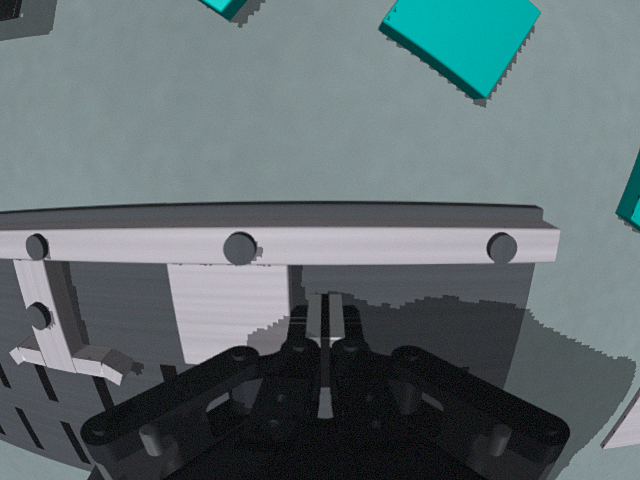

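The spacer, spanning columns 168–290, has slid along the rail while staying flat against it. The stop is at columns 15–70 and the lip tip at (120,375). I carry on to just short of home.

Call:
{"method": "carry_out", "body": {
  "offset": [
    [0, -0.6, 0],
    [0, -0.8, 0],
    [0, -0.8, 0],
    [0, -0.8, 0],
    [0, -0.8, 0],
    [0, -0.8, 0],
    [0, -0.7, 0],
    [0, -0.5, 0],
    [0, -0.3, 0],
    [0, 0, 0]
  ],
  "angular": [
    [0, 0, 0],
    [0, 0, 0],
    [0, 0, 0],
    [0, 0, 0],
    [0, 0, 0],
    [0, 0, 0],
    [0, 0, 0],
    [0, 0, 0],
    [0, 0, 0],
    [0, 0, 0]
  ],
  "claw": [-1, -1, -1, -1, -1, -1, -1, -1, -1, -1]
}}

```text
time_s: 10.75
tcp_pos: [599.6, -82.8, -0.2]
orientation: [-3.137, -0.162, 0.0]
ft_force: [1.6, -1.2, 0.3]
opening: -0.3
grasp_force: 0.0
```

Call:
{"method": "carry_out", "body": {
  "offset": [
    [0, -0.2, 0],
    [0, -0.1, 0],
    [0, 0, 0]
  ],
  "angular": [
    [0, 0, 0],
    [0, 0, 0],
    [0, 0, 0]
  ],
  "claw": [-1, -1, -1]
}}

```text
time_s: 11.05
tcp_pos: [599.3, -80.3, -0.2]
orientation: [-3.137, -0.161, 0.0]
ft_force: [0.6, -0.8, 0.2]
opening: -0.3
grasp_force: 0.2
```

```bash
python3 - <<'E'
from h import *
from cell import imaging
tool()
c=imaging.camera("wrist");np.savez("pics/w7.npz",**c);cv2.imwrite("pics/wrist7.png",c["pixels"][...,::-1])
E
```

```text
t 11.05 ab [ 588.  -141.1] z -0.2 yaw 5.88 tilt [-0.  0. -1.] F [ 0.6 -0.8  0.2] open -0.3
```

View pics/wrist7.png

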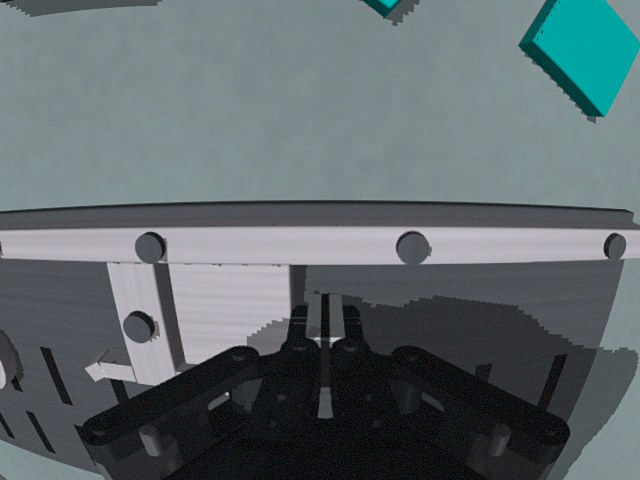

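A dark gap of roughly 5 mm (columns 157–170) is left between the stop and the spacer. I go on gently until it makes contact.

Call:
{"method": "carry_out", "body": {
  "offset": [
    [0, -0.2, 0],
    [0, -0.1, 0],
    [0, 0, 0]
  ],
  "angular": [
    [0, 0, 0],
    [0, 0, 0],
    [0, 0, 0]
  ],
  "claw": [-1, -1, -1]
}}

```text
time_s: 11.4
tcp_pos: [599.0, -77.1, -0.2]
orientation: [-3.137, -0.162, 0.0]
ft_force: [1.2, -0.9, -0.5]
opening: -0.0
grasp_force: 0.2
```

Call:
{"method": "carry_out", "body": {
  "offset": [
    [0, -0.1, 0],
    [0, -0.1, 0],
    [0, 0, 0]
  ],
  "angular": [
    [0, 0, 0],
    [0, 0, 0],
    [0, 0, 0]
  ],
  "claw": [-1, -1, -1]
}}

```text
time_s: 11.7
tcp_pos: [598.8, -75.1, -0.1]
orientation: [-3.137, -0.161, 0.0]
ft_force: [-0.3, -0.6, -0.5]
opening: -0.3
grasp_force: 0.2
```

Call:
{"method": "carry_out", "body": {
  "offset": [
    [0, -0.1, 0],
    [0, 0, 0]
  ],
  "angular": [
    [0, 0, 0],
    [0, 0, 0]
  ],
  "claw": [-1, -1]
}}

```text
time_s: 11.9
tcp_pos: [598.7, -74.2, -0.1]
orientation: [-3.137, -0.162, -0.0]
ft_force: [0.7, 0.0, 0.6]
opening: -0.4
grasp_force: 0.3
```

Call:
{"method": "carry_out", "body": {
  "offset": [
    [0, -0.1, 0],
    [0, 0, 0]
  ],
  "angular": [
    [0, 0, 0],
    [0, 0, 0]
  ],
  "claw": [-1, -1]
}}

```text
time_s: 12.1
tcp_pos: [599.0, -73.6, -0.0]
orientation: [3.137, 0.162, 0.001]
ft_force: [0.9, -4.9, -0.1]
opening: 0.4
grasp_force: 2.3
```

Call:
{"method": "carry_out", "body": {
  "offset": [
    [0, -0.1, 0],
    [0, 0, 0]
  ],
  "angular": [
    [0, 0, 0],
    [0, 0, 0]
  ],
  "claw": [-1, -1]
}}

```text
time_s: 12.3
tcp_pos: [599.0, -73.3, 0.0]
orientation: [3.136, 0.162, 0.001]
ft_force: [1.3, -11.2, -0.9]
opening: -0.1
grasp_force: 5.7
```

Call:
{"method": "carry_out", "body": {
  "offset": [
    [0, -0.1, 0],
    [0, 0, 0]
  ],
  "angular": [
    [0, 0, 0],
    [0, 0, 0]
  ],
  "claw": [-1, -1]
}}

```text
time_s: 12.5
tcp_pos: [599.1, -73.1, 0.1]
orientation: [3.135, 0.162, 0.002]
ft_force: [0.2, -18.8, -0.9]
opening: 0.0
grasp_force: 9.2
```

Call:
{"method": "carry_out", "body": {
  "offset": [
    [0, -0.1, 0],
    [0, 0, 0]
  ],
  "angular": [
    [0, 0, 0],
    [0, 0, 0]
  ],
  "claw": [-1, -1]
}}

```text
time_s: 12.7
tcp_pos: [599.1, -72.8, 0.2]
orientation: [3.134, 0.162, 0.002]
ft_force: [-0.6, -25.3, -2.3]
opening: -0.3
grasp_force: 12.8
```

It is butted home at about 25 N. I back away, rise and check.

Call:
{"method": "carry_out", "body": {
  "offset": [
    [0, 0.6, 0],
    [0, 1.5, 0],
    [0, 0, 0],
    [-1, 0, -4],
    [-2, 0, -4],
    [-2, 0, -4],
    [-4, 0, 0],
    [-4, 0, 0],
    [0, 0, 0]
  ],
  "angular": [
    [0, 0, 0],
    [0, 0, 0],
    [0, 0, 0],
    [0, 0, 0],
    [0, 0, 0],
    [0, 0, 0],
    [0, 0, 0],
    [0, 0, 0],
    [0, 0, 0]
  ],
  "claw": [-1, -1, -1, -1, -1, -1, -1, -1, -1]
}}

```text
time_s: 13.6
tcp_pos: [465.9, -103.9, 119.9]
orientation: [-3.136, -0.16, 0.006]
ft_force: [0.0, 0.6, -1.0]
opening: -0.1
grasp_force: 0.0
```

```bash
python3 - <<'E'
from h import *
from cell import imaging
tool()
c=imaging.camera("wrist");np.savez("pics/w8.npz",**c);cv2.imwrite("pics/wrist8.png",c["pixels"][...,::-1])
E
```

```text
t 13.6 ab [ 452.8 -151. ] z 119.9 yaw 5.83 tilt [-0.004  0.001 -1.   ] F [ 0.   0.6 -1. ] open -0.1
```

View pics/wrist8.png

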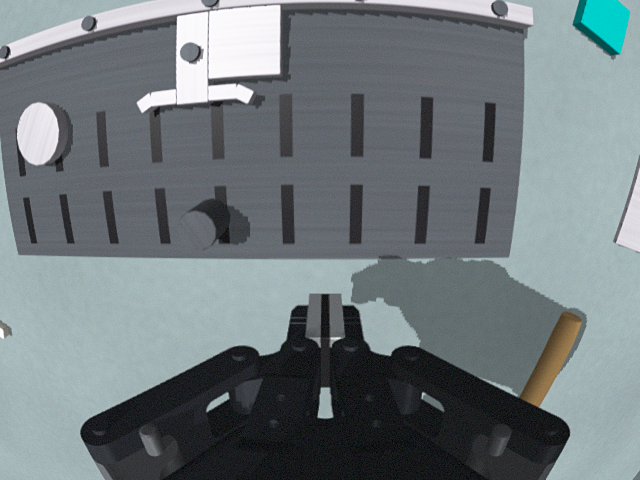

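The spacer, at (245,45), is butted against the stop and against the rail. The disc and stub are where they were, and the hand is clear. I make a quick numeric check of the seams.

```bash
python3 - <<'E'
from h import *
c=dict(np.load("pics/w8.npz"));g=cv2.cvtColor(c["pixels"],cv2.COLOR_RGB2GRAY)
for u in(222,245,272):print("col",u,g[0:24,u].tolist())
for v in(30,60,70):print("row",v,g[v,200:218].tolist())
print(np.round(ab(fray(c,[[281,6],[281,79],[208,69]],22)),1))
E
```

```text
col 222 [225, 227, 228, 228, 227, 229, 222, 182, 118, 195, 252, 253, 251, 250, 250, 250, 250, 250, 250, 250, 250, 249, 250, 250]
col 245 [227, 230, 227, 226, 218, 166, 119, 196, 249, 252, 250, 247, 248, 249, 249, 249, 249, 248, 248, 248, 247, 249, 250, 249]
col 272 [226, 229, 220, 172, 129, 210, 252, 251, 248, 245, 246, 246, 247, 247, 248, 248, 247, 247, 245, 249, 247, 248, 246, 244]
row 30 [250, 250, 251, 249, 250, 251, 254, 224, 150, 250, 252, 251, 249, 250, 249, 250, 250, 250]
row 60 [254, 252, 250, 250, 250, 251, 247, 186, 190, 253, 250, 250, 249, 249, 249, 248, 248, 248]
row 70 [249, 249, 248, 248, 249, 252, 254, 178, 165, 255, 253, 250, 251, 250, 250, 250, 250, 250]
[[ 613.9 -121.7]
 [ 562.  -122. ]
 [ 572.2  -71.7]]
```

```bash
python3 - <<'E'
from h import *
for f,L in(("w8",[(222,7.1,8.7),(245,4.9,6.7),(272,3,4.6)]),):
    c=dict(np.load(f"pics/{f}.npz"))
    for u,v1,v2 in L: print(f,u,ab(fray(c,[[u,v1]],24))[0,0]-ab(fray(c,[[u,v2]],22))[0,0])
c=dict(np.load("pics/w5.npz"));g=cv2.cvtColor(c["pixels"],cv2.COLOR_RGB2GRAY)
for u in(255,300,360):
    col=g[170:190,u].astype(int);print(col.tolist())
c=dict(np.load("pics/w7.npz"));g=cv2.cvtColor(c["pixels"],cv2.COLOR_RGB2GRAY)
for u in(185,230,280):
    col=g[255:273,u].astype(int);print(col.tolist())
E
```

```text
w8 222 0.5422589450631676
w8 245 0.6841356613904281
w8 272 0.5245090830644585
[191, 188, 188, 186, 167, 116, 63, 65, 116, 173, 193, 208, 208, 206, 206, 208, 206, 207, 203, 204]
[190, 186, 187, 173, 141, 85, 114, 171, 187, 201, 208, 206, 207, 202, 204, 203, 200, 198, 196, 198]
[189, 184, 185, 173, 142, 120, 179, 200, 201, 201, 202, 201, 202, 200, 195, 193, 190, 194, 193, 193]
[180, 184, 183, 184, 178, 180, 181, 164, 124, 142, 184, 184, 186, 185, 186, 181, 180, 179]
[184, 183, 185, 187, 186, 181, 179, 179, 148, 158, 178, 181, 188, 187, 189, 185, 183, 178]
[182, 185, 184, 186, 179, 181, 182, 179, 165, 134, 116, 150, 184, 190, 189, 186, 189, 183]
```

```bash
python3 -c "
from cell import manip;print(manip.hand_in())"
```

```text
the job is handed in; nothing more can be done
None
```

The spacer was pushed flat against the rail and then slid home into the -y pocket: it is butted against the stop and within about 0.5 mm of the rail along its side; the disc and stub look undisturbed, the hand is clear, and the job is handed in.

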